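# Isolate the press feed and draw out its sprung stop rod

### The job

Switch the yellow isolator off by throwing its red-handled toggle all the way over to its other side, away from the green lamp. Then take the upright black grip of the sprung telescoping stop rod and pull the rod out until its red pointer stands opposite the yellow index on the scale. Finish while still holding it there in the gripper against its spring, and leave the index and the loose things around where they are.

Things in the scene. Friction and masses are not known exactly. Their poses are not given: they have to be found in the camera images.
- isolator (a joint): Toggle of the isolator, in rad: 0 = on (as it starts, leaning 0.6 rad from upright towards the box's -x), 1.2 = fully off (leaning 0.6 rad towards the box's +x). It is over-centre: past upright (0.6) it falls the rest of the way by its own weight; about 1 N at the handle moves it.
- isolator_grip (a point): Centre of the toggle's red cross handle: a bar 20 mm thick and 56 mm long along its y axis, on a 12 mm steel shank 78 mm from the pivot. Its axes are the box's, tilted with the toggle about y.
- isolator_pivot (a point): The toggle's hinge point, 58 mm above the table, on a yellow box 120 (x) x 100 (y) x 52 mm high, centred under this point, with two grey ribs along x up to 64 mm high at y = +-22 mm. Axes are the box's: z up; the toggle swings in its x-z plane, about y, from -x (on, by the green lamp) to +x (off, by the grey lamp). The box is fixed; it may stand left or right of the stop unit.
- stop_rod (a joint): How far the rod is pulled out of its tube, in m: 0 = home (start), 0.11 = end stop. The spring pulls it home with 6.3 N at 0, rising by 70 N/m (about 12 N at 0.08).
- rod_grip (a point): Centre of the part to grip: black upright grip with an orange band on the rod's outer end, 16 mm along the rod (x), 24 mm across (y), standing on the 16 mm thick rod. Its top is 20 mm above this point, the rod's centre line 45 mm below; this point is 95 mm above the table. Axes as stop_unit; it is pulled out along -x.
- stop_unit: Fixed unit that holds the tube and rod, on a base plate 280 x 110 mm. Axes: x along the rod from grip to tube (pulling out is along -x), y towards the white scale, z up. Origin on the table under the rod's line, 50 mm on the tube side of the grip at home. The tube's mouth is 43 mm behind the grip's centre at home; tube and clamps reach no higher than 72 mm above the table.
- rod_pointer (a point): Axes as stop_unit. Tip of the red pointer (5 mm wide in x) that sticks out from the foot of the black grip along +y, 38 mm above the table, straight below the grip in x and 42 mm to its side in y.
- index (a joint): Where the yellow index stands along the scale, in m, counted like the rod: the pointer is opposite the middle of the index when joint stop_rod equals joint index. Stiff, but it can be pushed: it must stay put.
- index_mark (a point): Axes as stop_unit. Centre of the yellow index, 12 mm wide in x, 22 mm in y, 12 mm high plus a screw of 8 mm, sitting on the white scale beside the rod, 32 mm above the table, 57 mm to the +y side of the rod's line.
- bushing: loose bystander: upright brass bushing, 36 mm across, 32 high; origin centre of its underside
- wrench: loose bystander: flat steel wrench lying on the left
- screwdriver: loose bystander: screwdriver lying on the right
- oil: loose bystander: blue bottle, 54 mm across, 130 high; origin centre of its underside
- gauge_block: loose bystander: steel block 60 x 35 x 30 mm; origin centre of its underside
- pot: loose bystander: grey plastic pot, 70 mm across, 70 high; origin centre of its underside
- die_ring: loose bystander: dark steel ring, 80 mm across, 22 high; origin centre of its underside
There are look-alikes about, which are no part of the job. Of the things that look like the part that bears isolator, the largest one is meant.

How it is judged:
By the outcome, as a careful person would: the job done as asked, in the order asked, and still so for the second after the job is handed in, while the arm keeps its last pose, push and grip.
It also fails if it takes over 51 s, if anything falls off the work surface, if the arm or the gripper's body presses on something with over 40 N, if the wrist force passes 120 N, or if a joint passes its speed limit or range.

### The arm

A 6-joint arm with a two-finger parallel gripper is mounted at the origin on the work surface. World frame = base frame: x ahead of the robot, y to its left, z up, the work surface at z = 0. Lengths are in m, angles in rad, forces in N, time in s.
With the tool pointing down it reaches from about 0.4 to 0.825 m from the base axis. Payload 7 kg.
Tool frame: the origin (TCP) lies midway between the tips of the shut fingers; the grasp point (between the pads) lies 19 mm behind it (arm.hold_point_z is the distance from the TCP to the grasp point, in m); z points along the fingers, x is the direction in which the jaws open and shut, and the axes are right-handed (so a half turn about z gives the same grasp; the last joint's range is limited). The gripper opens to 88 mm and grips with 3 to 60 N. Pads are 19 mm wide; open, the fingers measure 130 mm over their backs; the gripper's body (78 mm by 193 mm) begins 47 mm behind the grasp point.
Start: joints at [1.433, 0.359, 0.012, 0, -1.224, -0.288], TCP at [0.279, 0.615, 0.193] pointing down, gripper open.
Joint ranges: [-3.07, 3.07], [-1.43, 2.12], [-1.02, 1.25], [-3.03, 1.67], [-3.05, -0], [-3.03, 3.03]. Speed limits (rad/s): [2.39, 2.39, 3.01, 3.14, 3.14, 3.14].

### API

Orientations are given as [roll, pitch, yaw] about the fixed x, y, z axes, in that order (R = Rz(yaw) Ry(pitch) Rx(roll)).
In Python, from station import readout, viewer, job, arm gives the robot as it stands.
- The arm moves only by the tool apply_moves, never from a script. Its argument "deltas" is text: rows parted by semicolons, each of 4 numbers parted by spaces: the shift along the tool's x, y, z in cm, then the turn about the tool's z in rad. A call has 1 to 10 rows; each row shifts and turns the commanded pose from where the row before left it, along the tool's axes as they then stand; what a row does not reach is not made up. A row lasts 1/8 s, in which the tool goes at most 62.5 mm and 10.7 degrees, less where a joint would pass 70% of its speed; a pose out of reach is approached as far as the arm can. A call is refused whole if a number of a shift passes 6.25 or a number of a turn 0.188, either way. A call with a gripper value outside its range is refused whole. "gripper" is the closure, from -1 (fully open) to 1 (shut), so that 0 is half open, set as the call begins (left out, the last holds). The fingers move at their own pace and stop on an object; "squeeze" is the grip in N (left out, the last holds). Time passes only in rows, so rows that do not move let the fingers close. It gives the time, the measured TCP pose, the force and the opening at its end, in the units of the state.
- readout.get_state(): the state, without advancing time (a new reading comes with each control period).
- viewer.grab_frame(name): name is "side" or "top"; returns a dict with "image" (384x512x3 uint8, red, green, blue), "camera_matrix" (3x3 intrinsics, pixels), "cam_to_world" (4x4, takes a point from camera to world coordinates). Camera axes: x right, y up, looking along -z (the intrinsics and any distortion apply to the point x, -y, -z); pixel columns grow to the right and rows downward; lengths in m; the calibration is good to about 2 mm. A picture is of the moment at which its call begins. There is no depth.
- job.job_done(): hands the job in, once; it reports no verdict.
Trained networks look in the newest picture that a camera, given by its name, has taken for a name from the list of things; names that differ only in an ending like _2 or _b are one class to them, and where a whole thing is asked for, a point or a joint stands for the part that bears it (a point fixed in the world has none). Each returns a list of dicts, best first, with "conf" (0 to 1); they miss things now and then, are a little off and sometimes report something else, mostly with a low value. They report only what shows in the picture. A call takes as long as a camera call. They do not tell look-alikes from the thing itself.
- viewer.silhouettes(camera, query): "region" (384x512 bool, what is visible of it) and "extent" ([left, top, width, height] in pixels, round what is visible of it).
The state is a dict: "t": time; "q": joint angles; "qd": joint speeds; "joint_efforts": joint torques, N m; "eef_pos": TCP position; "ee_rot": TCP orientation; "force": force on the tool from outside, world axes, zero at the start; "moment": the same for the moment, N m; "width": finger opening in m.
Only numpy, scipy, OpenCV 4.12 (cv2) and the standard library are available. Lean on these libraries where they do the work, as an engineer would, in place of code of your own. Each camera call takes 0.05 s, during which the arm holds its last target.

## Working session

There is one attempt and no reset: what is moved stays moved. The work goes in short steps, Python scripts to look and compute and a tool call to move; the robot and the scene stay as the last step left them, time stands still between calls to the robot, and variables do not carry over. Pictures are saved under pics/ and viewed, and the job is handed in when it is done.

Besides the shell and the picture viewer there is one more tool, called after "Emit:" by a JSON object that holds its "op" and its "data", one argument or row to a line. apply_moves: Moves the arm, as the interface text tells. Its arguments: {"type":"object","properties":{"deltas":{"type":"string"},"gripper":{"type":"number"},"squeeze":{"type":"number"}},"required":["deltas"]}

```bash
mkdir -p pics; ls; python3 - <<'E'
from station import readout, viewer, job, arm
import cv2,numpy as np
s=readout.get_state()
print({k:np.round(v,3).tolist() for k,v in s.items()}); print(arm.hold_point_z, [a for a in dir(arm) if a[0]!='_'])
for n in("side","top"):
    f=viewer.grab_frame(n); print(n,f["camera_matrix"],f["cam_to_world"],f.keys())
    cv2.imwrite(f"pics/{n}0.png",cv2.resize(f["image"][:,:,::-1],(800,600),interpolation=cv2.INTER_CUBIC))
    for q in("isolator","isolator_grip","stop_rod","rod_grip","rod_pointer","index","stop_unit"):
        for d in viewer.silhouettes(n,q): print(n,q,round(float(d["conf"]),2),d["extent"],int(d["region"].sum()))
E
```

```text
pics
{'t': 0.0, 'q': [1.433, 0.359, 0.011, -0.0, -1.224, -0.288], 'qd': [0.001, 0.001, -0.0, -0.001, 0.001, 0.001], 'joint_efforts': [-0.001, -58.272, 29.306, 6.997, 0.007, -0.0], 'eef_pos': [0.279, 0.614, 0.192], 'ee_rot': [-3.141, -0.002, -1.997], 'force': [0.173, -0.651, 0.195], 'moment': [-0.001, -0.043, 0.008], 'width': 0.087}
0.0188 ['Unreachable', 'hold_point_z']
side [[464.39161085   0.         251.36654391]
 [  0.         464.39161085 186.25083562]
 [  0.           0.           1.        ]] [[ 0.90549812  0.28734615 -0.31225847  0.18660909]
 [-0.42406132  0.58558364 -0.69084281 -0.85989389]
 [-0.01565757  0.75797361  0.65209727  0.89506528]
 [ 0.          0.          0.          1.        ]] dict_keys(['image', 'camera_matrix', 'cam_to_world'])
side isolator 0.69 [217.7, 124.8, 23.3, 20.0] 156
side isolator 0.63 [215.9, 122.4, 45.0, 46.6] 1350
side isolator 0.47 [145.2, 134.2, 17.6, 20.8] 68
side isolator_grip 0.67 [216.0, 124.4, 21.6, 22.4] 172
side isolator_grip 0.57 [144.5, 141.9, 18.7, 12.0] 117
side isolator_grip 0.44 [179.7, 163.0, 19.8, 19.2] 107
side isolator_grip 0.
[... 580 characters left out ...]
 0.03155731  0.99949013  1.23243931]
 [ 0.          0.          0.          1.        ]] dict_keys(['image', 'camera_matrix', 'cam_to_world'])
top isolator 0.7 [140.6, 247.6, 19.6, 17.1] 161
top isolator 0.67 [209.1, 226.0, 10.5, 19.2] 120
top isolator 0.65 [163.8, 168.4, 25.5, 20.6] 257
top isolator 0.2 [254.1, 119.1, 22.7, 23.1] 468
top isolator_grip 0.79 [167.0, 174.1, 23.5, 18.4] 291
top isolator_grip 0.72 [208.1, 224.9, 12.5, 18.5] 149
top isolator_grip 0.67 [140.2, 249.9, 17.4, 15.4] 104
top stop_rod 0.58 [314.5, 179.2, 22.7, 19.1] 165
top rod_grip 0.44 [324.8, 179.4, 10.6, 18.4] 154
top rod_pointer 0.46 [317.4, 179.5, 16.1, 18.0] 142
top stop_unit 0.83 [292.9, 135.7, 64.5, 102.3] 3568
```

View pics/side0.png

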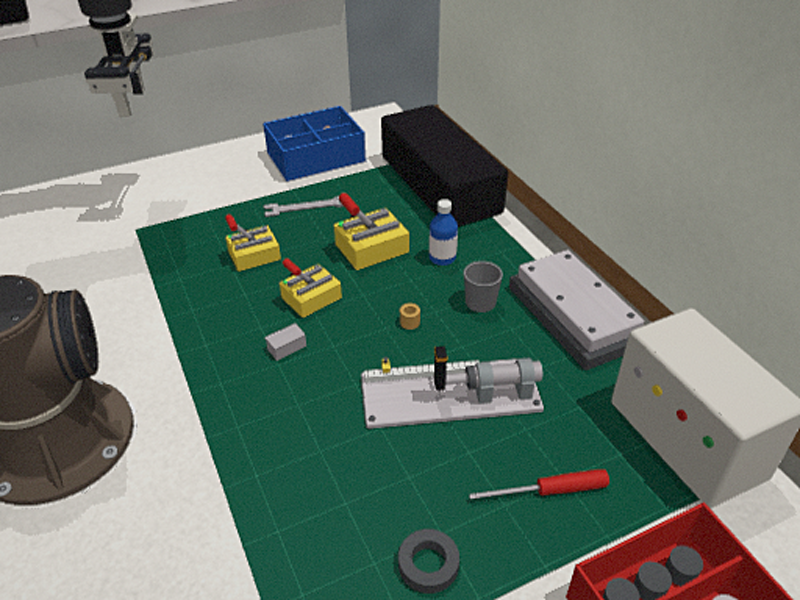

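View pics/top0.png

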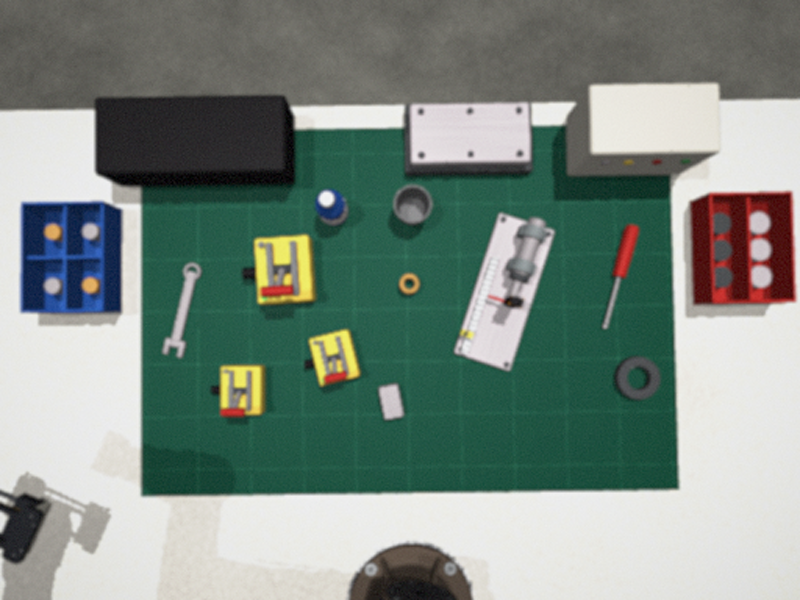

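The pictures show three yellow toggle boxes, in 800x600 top-view pixels: A (284,270), B (333,357) and C (240,390). A is the largest, so I choose it. There is only one stop rod: grip (512,301), yellow index (467,336). Next I check both in close crops.

```bash
python3 - <<'E'
from station import viewer
import cv2,numpy as np
t=viewer.grab_frame("top")["image"][:,:,::-1]; s=viewer.grab_frame("side")["image"][:,:,::-1]
np.save("t.npy",t);np.save("s.npy",s)
def c(im,x,y,w,h,W,H): return cv2.resize(im[y:y+h,x:x+w],(W,H),interpolation=cv2.INTER_CUBIC)
cv2.imwrite("pics/cropA.png",np.hstack([c(t,150,140,60,64,390,416),c(s,205,115,64,64,400,416)][:2]))
cv2.imwrite("pics/cropR.png",np.hstack([c(t,285,130,75,110,375,550),c(s,225,210,85,110,425,550)]))
E
```

```text
(no output)
```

View pics/cropA.png

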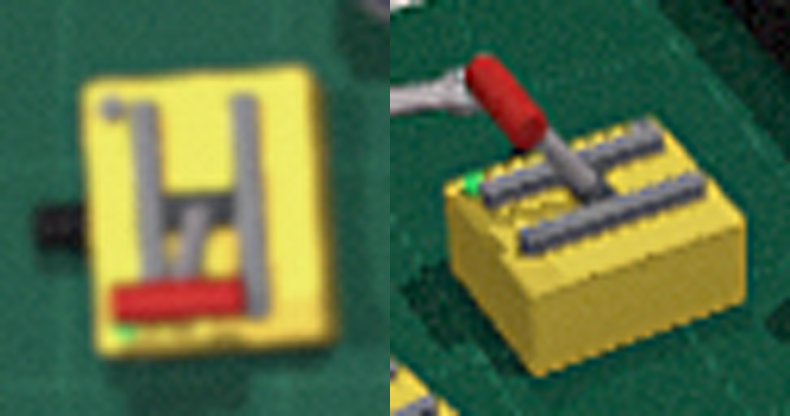

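View pics/cropR.png

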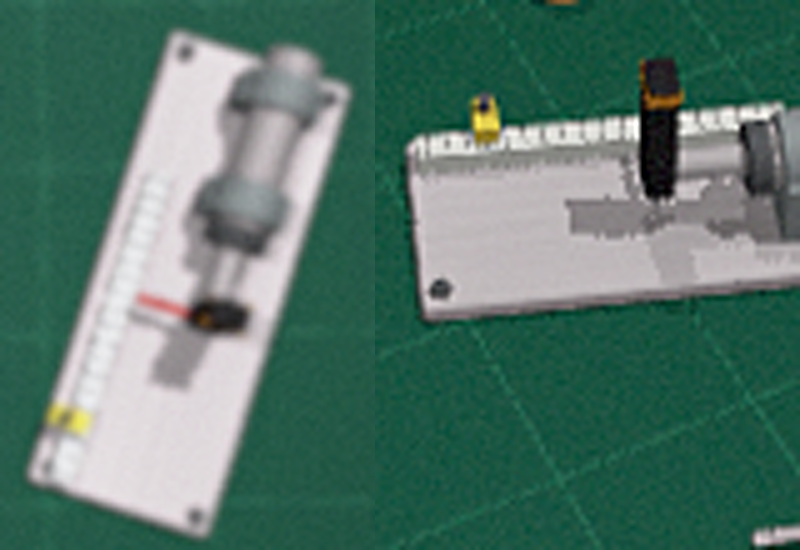

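```bash
cat > h.py <<'E'
import numpy as np,cv2
from scipy.optimize import least_squares
K={'side':np.array([[464.39161085,0,251.36654391],[0,464.39161085,186.25083562],[0,0,1]]),'top':np.array([[412.96219212,0,255.82359472],[0,412.96219212,195.23143398],[0,0,1]])}
T={'side':np.array([[0.90549812,0.28734615,-0.31225847,0.18660909],[-0.42406132,0.58558364,-0.69084281,-0.85989389],[-0.01565757,0.75797361,0.65209727,0.89506528],[0,0,0,1]]),
'top':np.array([[-0.01300209,0.99941545,-0.03161818,0.52634732],[-0.99990366,-0.01314912,-0.00444675,0.00745712],[-0.0048599,0.03155731,0.99949013,1.23243931],[0,0,0,1]])}
def proj(n,P):
    p=(np.asarray(P,float)-T[n][:3,3])@T[n][:3,:3]
    return np.stack([K[n][0,2]-K[n][0,0]*p[...,0]/p[...,2],K[n][1,2]+K[n][1,1]*p[...,1]/p[...,2]],-1)
def back(n,uv,z):
    u,v=uv; d=T[n][:3,:3]@np.array([(u-K[n][0,2])/K[n][0,0],-(v-K[n][1,2])/K[n][1,1],-1])
    o=T[n][:3,3]; return o+d*(z-o[2])/d[2]
E
python3 - <<'E'
from h import *
t=np.load('t.npy');s=np.load('s.npy')
def cen(im,x0,y0,w,h,lo,hi):
    r=im[y0:y0+h,x0:x0+w]; m=cv2.inRange(cv2.cvtColor(np.ascontiguousarray(r),cv2.COLOR_BGR2HSV),lo,hi)
    ys,xs=np.nonzero(m); return np.array([xs.mean()+x0,ys.mean()+y0]),len(xs),(xs.min()+x0,xs.max()+x0,ys.min()+y0,ys.max()+y0)
# stop unit
e=lambda x,y:(285+(x+.5)/5-.5,130+(y+.5)/5-.5)
C=[back('top',e(*p),.008)for p in[(172,30),(350,90),(208,535),(30,480)]]
C=np.array(C)[:,:2]; print(C.round(4))
a1=C[0]-C[3];a2=C[1]-C[2];b=C[0]-C[1];b2=C[3]-C[2]
for v in(a1,a2):print('len',np.linalg.norm(v),'yaw',np.arctan2(v[1],v[0]))
for v in(b,b2):print('w',np.linalg.norm(v),'yaw',np.arctan2(v[1],v[0])-np.pi/2)
yi=cen(t,290,205,20,20,(20,90,90),(35,255,255));print('idx',yi,back('top',yi[0],.038))
ys=cen(s,240,226,14,16,(20,110,90),(35,255,255));print('idx side',ys)
pr=cen(t,308,185,18,12,(0,70,80),(8,255,255));print('ptr',pr,back('top',pr[0],.038))
pr=cen(t,308,185,18,12,(170,70,80),(180,255,255))if 0 else None
orr=cen(s,274,222,14,12,(8,140,80),(20,255,255));print('orange side',orr)
ot=cen(t,318,183,22,18,(8,100,60),(22,255,255));print('orange top',ot)
bl=cen(t,318,183,22,18,(0,0,0),(180,255,60));print('black top',bl)
# isolator
print('red top',cen(t,160,175,35,20,(0,150,80),(8,255,255)),'red side',cen(s,212,120,25,22,(0,150,80),(8,255,255)))
e=lambda x,y:(150+(x+.5)/6.5-.5,140+(y+.5)/6.5-.5)
B=np.array([back('top',e(*p),.052)for p in[(85,80),(310,65),(332,345),(100,355)]])[:,:2];print(B.round(4),B.mean(0))
for i,j in((3,0),(2,1)):
    v=B[j]-B[i];print(np.linalg.norm(v),np.arctan2(v[1],v[0]))
for i,j in((1,0),(2,3)):
    v=B[j]-B[i];print(np.linalg.norm(v),np.arctan2(v[1],v[0])-np.pi/2)
E
```

```text
[[ 0.7403 -0.1775]
 [ 0.7029 -0.2827]
 [ 0.4401 -0.1934]
 [ 0.4738 -0.0888]]
len 0.28079348425949513 yaw -0.32147244627371596
len 0.2775976334235696 yaw -0.3272609102639399
w 0.11157337452676583 yaw -0.34114888839126856
w 0.10994951753629566 yaw -0.3123292494579797
idx (array([297.93333333, 213.06666667]), 30, (np.int64(294), np.int64(302), np.int64(211), np.int64(215))) [ 0.51099448 -0.10818244  0.038     ]
idx side (array([246.6  , 234.175]), 40, (np.int64(244), np.int64(249), np.int64(230), np.int64(238)))
ptr (array([317.30769231, 190.76923077]), 13, (np.int64(313), np.int64(321), np.int64(189), np.int64(193))) [ 0.57470605 -0.1652408   0.038     ]
orange side (array([281.  , 228.75]), 20, (np.int64(278), np.int64(285), np.int64(223), np.int64(231)))
orange top (array([325.5, 193.5]), 4, (np.int64(325), np.int64(326), np.int64(193), np.int64(194)))
black top (array([328.36585366, 192.85365854]), 41, (np.int64(323), np.int64(333), np.int64(191), np.int64(195)))
red top (array([177.02970297, 185.52475248]), 101, (np.int64(168), np.int64(186), np.int64(183), np.int64(188))) red side (array([222.98913043, 129.91304348]), 92, (np.int64(217), np.int64(229), np.int64(124), np.int64(137)))
[[0.6918 0.2787]
 [0.6971 0.1792]
 [0.5731 0.1705]
 [0.5701 0.2728]] [0.63302253 0.22529698]
0.12183437563991333 0.04844330697253924
0.12422540345611266 0.06959531613243455
0.09969411959456799 0.05311419981380627
0.1023380472527858 0.029899968379432096
```

```bash
python3 - <<'E'
from h import *
yaw=-.325;c,s=np.cos(yaw),np.sin(yaw)
W=lambda o,x,y,z:np.array([o[0]+c*x-s*y,o[1]+s*x+c*y,z])
obs=[('top',(297.93,213.07),lambda o,i:W(o,-.05-i,.057,.036)),('side',(246.6,234.2),lambda o,i:W(o,-.05-i,.057,.033)),
('top',(317.3,190.8),lambda o,i:W(o,-.05,.027,.038)),('top',(328.37,192.85),lambda o,i:W(o,-.05,0,.112)),('side',(281.,228.7),lambda o,i:W(o,-.054,-.004,.102))]
f=lambda p:np.concatenate([proj(n,g(p[:2],p[2]))-uv for n,uv,g in obs])
r=least_squares(f,[.62,-.2,.08]);print(r.x,r.fun.reshape(-1,2).round(2)); o=r.x[:2]
print('grip',W(o,-.05,0,.095))
print('red',back('top',(177.03,185.52),.128),proj('side',[.589,.223,.1224]))
g=lambda p:np.concatenate([proj('top',[p[0],p[1],.126])-(177.03,185.52),proj('side',[p[0],p[1],p[2]])-(222.99,129.9)])
r=least_squares(g,[.59,.22,.12]);print('handle',r.x,r.fun.round(2))
E
```

```text
[ 0.61432807 -0.20387708  0.078928  ] [[ 0.12  0.21]
 [ 0.09 -0.61]
 [-1.01 -0.31]
 [ 1.28 -0.49]
 [-0.7   0.42]]
grip [ 0.56694554 -0.18791164  0.095     ]
red [0.59010392 0.22320475 0.128     ] [223.47122568 130.93609698]
handle [0.58930601 0.22392955 0.12551604] [-0.12  0.34  0.4  -0.03]
```

Emit:
{"op": "apply_moves", "data": {
  "deltas": "0 0 0 -0.16;0 0 0 -0.16;0 0 0 -0.156;4 -2.4 0 0;4 -2.4 0 0;4 -2.4 0 0;4 -2.4 0 0;4 -2.4 0 0;4 -2.4 0 0;4 -2.4 0 0",
  "gripper": 1,
  "squeeze": 20
}}

```text
t: 2.15
eef_pos: [0.4614, 0.3422, 0.1928]
ee_rot: [-3.141, 0.0, -1.52]
force: [0.8, 0.1, 0.8]
width: 0.0006
```

Emit:
{"op": "apply_moves", "data": {
  "deltas": "4 -2.3 0 0;4 -2.3 0 0;4 -2.3 0 0;0 0 0 0;0 0 0 0"
}}

```text
t: 2.78
eef_pos: [0.5356, 0.227, 0.1926]
ee_rot: [-3.141, 0.0, -1.521]
force: [0.1, -0.8, -0.7]
width: 0.0004
```

Emit:
{"op": "apply_moves", "data": {
  "deltas": "0 0 3 0;0 0 3 0;0 0 2 0;0 -1.5 0 0;0 -1.5 0 0;0 -1.5 0 0;0 -1 0 0;0 -1 0 0;0 -1 0 0;0 -1 0 0"
}}

```text
t: 4.03
eef_pos: [0.6211, 0.2313, 0.1126]
ee_rot: [-3.142, 0.0, -1.521]
force: [-0.2, 0.5, -0.1]
width: 0.0005
```

```bash
cat > snap.py <<'E'
import sys
from station import viewer
from h import *
a=[]
for n in('top','side'):
    im=viewer.grab_frame(n)['image'][:,:,::-1]; np.save(n+'.npy',im)
    x,y,w,h=map(int,sys.argv[2 if n=='top' else 3].split(','))
    a.append(cv2.resize(im[y:y+h,x:x+w],(400,400*h//w),interpolation=cv2.INTER_CUBIC))
H=max(i.shape[0] for i in a)
cv2.imwrite(sys.argv[1],np.hstack([cv2.copyMakeBorder(i,0,H-i.shape[0],0,0,0) for i in a]))
E
python3 snap.py pics/i1.png 140,130,90,90 195,95,90,90
```

```text
(no output)
```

View pics/i1.png

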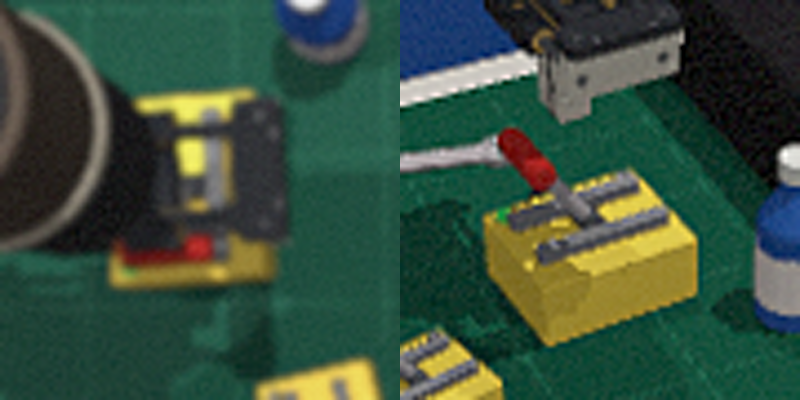

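The handle still leans to the green-lamp side, and the shut fingers are beyond it. I check where the TCP projects in both pictures before moving again.

```bash
python3 - <<'E'
from station import readout,viewer
from h import *
s=readout.get_state();print(s['t'],np.round(s['eef_pos'],4),np.round(s['ee_rot'],3),np.round(s['force'],2),s['width'])
for n in('top','side'):
    f=viewer.grab_frame(n)
    print(n,proj(n,s['eef_pos']),np.abs(f['cam_to_world']-T[n]).max(),np.abs(f['camera_matrix']-K[n]).max())
    im=np.ascontiguousarray(f['image'][:,:,::-1]); x,y=(130,110) if n=='top' else (190,60)
    c=cv2.resize(im[y:y+120,x:x+160],(800,600),interpolation=cv2.INTER_CUBIC)
    u=((proj(n,s['eef_pos'])-(x,y)+.5)*5).astype(int); cv2.drawMarker(c,tuple(int(v) for v in u),(255,0,255),0,20,2)
    for q in ((.589,.2237,.1224),(.633,.2255,.058)):
        u=((proj(n,q)-(x,y)+.5)*5).astype(int); cv2.drawMarker(c,tuple(int(v) for v in u),(255,255,0),0,14,1)
    cv2.imwrite(f'pics/chk_{n}.png',c)
E
```

```text
4.125 [0.6214 0.2313 0.1123] [-3.142 -0.    -1.521] [-0.41  0.45 -0.2 ] 0.0005965767874434422
top [175.08645652 174.4013966 ] 4.848270937496402e-09 4.467267444852041e-09
side [232.51771072 129.64683727] 4.953492171999585e-09 2.956426214950625e-09
```

View pics/chk_side.png

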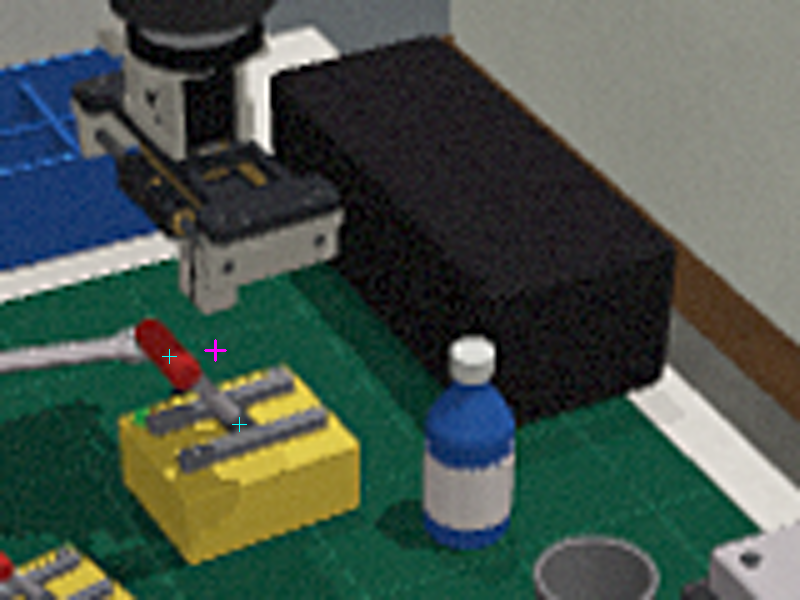

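View pics/chk_top.png

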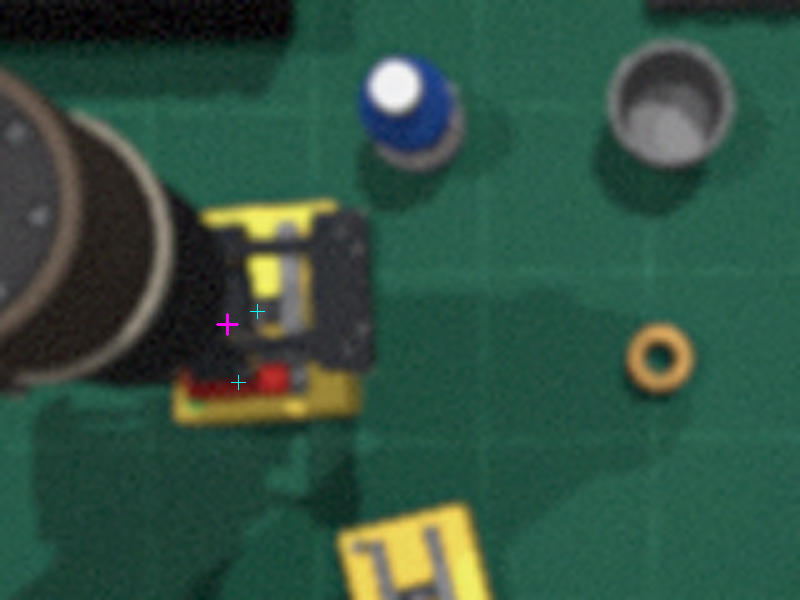

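```bash
python3 - <<'E'
from h import *
for z in (.11,.14,.18,.2,.22):
    for q in ((.6214,.231-.0965),(.6214+.039,.1345),(.6214-.039,.1345)):
        print(z,((proj('top',(*q,z))-(130,110)+.5)*5).round(0),end=' ')
    print()
for z in (.10,.1123,.125,.13,.135,.14,.145,.15): print(z,((proj('side',(.6214,.2313,z))-(190,60)+.5)*5).round(0), back('side',(232.4,121),z).round(4))
E
```

```text
0.11 [406. 322.] 0.11 [406. 251.] 0.11 [407. 394.] 
0.14 [400. 318.] 0.14 [399. 244.] 0.14 [401. 391.] 
0.18 [391. 311.] 0.18 [390. 235.] 0.18 [391. 387.] 
0.2 [386. 308.] 0.2 [385. 230.] 0.2 [387. 385.] 
0.22 [381. 304.] 0.22 [380. 225.] 0.22 [382. 383.] 
0.1 [216. 368.] [0.6471 0.2933 0.1   ]
0.1123 [215. 351.] [0.64   0.2755 0.1123]
0.125 [214. 333.] [0.6326 0.2571 0.125 ]
0.13 [214. 326.] [0.6298 0.2498 0.13  ]
0.135 [214. 319.] [0.6269 0.2426 0.135 ]
0.14 [213. 312.] [0.624  0.2353 0.14  ]
0.145 [213. 305.] [0.6211 0.2281 0.145 ]
0.15 [212. 298.] [0.6182 0.2208 0.15  ]
```

```bash
python3 - <<'E'
from h import *
for z in (.17,.192,.21,.22,.23): print(z,proj('side',(.279,.6145,z))*800/512)
s=np.load('s.npy');cv2.imwrite('pics/start.png',cv2.resize(s[0:90,30:150],(800,600),interpolation=cv2.INTER_CUBIC))
print((proj('side',(.279,.6145,.192))-(30,0))*800/120)
E
```

```text
0.17 [139.68489853 128.56788196]
0.192 [137.10795072 118.98525122]
0.21 [134.96273169 111.00804588]
0.22 [133.75631571 106.52187089]
0.23 [132.53927662 101.99619282]
[384.99392306 507.67040522]
```

View pics/start.png

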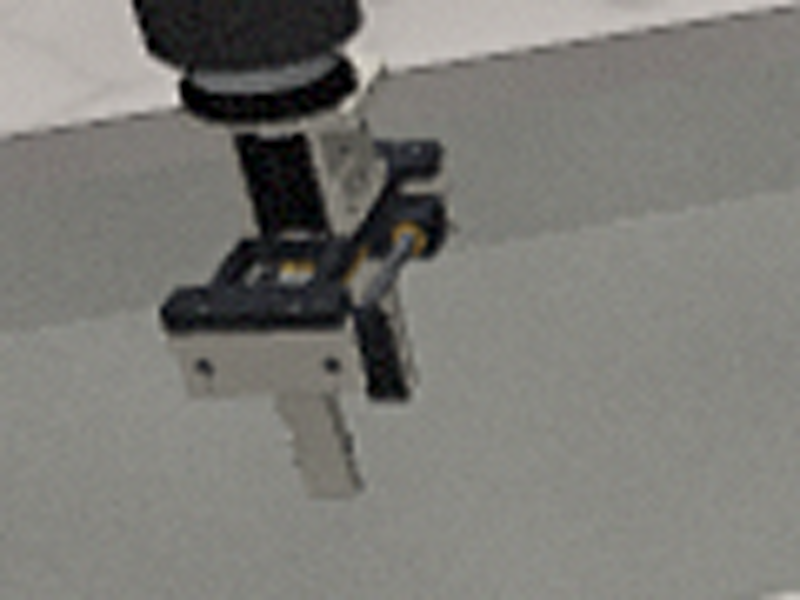

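```bash
python3 - <<'E'
from h import *
c,s=np.cos(-1.997),np.sin(-1.997)
for z in (.165,.192,.21,.22,.23):
  for d in (.044,.065): 
    q=[]
    for w in (-.01,.01):
      q.append(((proj('side',(.279+c*d+s*w,.6145+s*d-c*w,z))-(30,0)+.5)*800/120).round(0))
    print(z,d,*q)
E
```

```text
0.165 0.044 [400. 605.] [358. 606.]
0.165 0.065 [388. 627.] [346. 628.]
0.192 0.044 [386. 554.] [344. 555.]
0.192 0.065 [374. 576.] [332. 577.]
0.21 0.044 [376. 520.] [334. 521.]
0.21 0.065 [365. 541.] [322. 542.]
0.22 0.044 [371. 500.] [329. 501.]
0.22 0.065 [359. 522.] [316. 523.]
0.23 0.044 [366. 481.] [323. 482.]
0.23 0.065 [354. 502.] [311. 503.]
```

The fingertips sit about 30 mm higher than the reported TCP. The start picture shows the same offset: the tip edge fits z≈0.225 where 0.192 was reported. So the fingers passed over the handle without touching it. I go back and repeat the push 28 mm lower.

Emit:
{"op": "apply_moves", "data": {
  "deltas": "0 0 -3 0;0 3 0 0;0 3 0 0;0 3 0 0;0.6 0 0 0;0 0 3 0;0 0 2.7 0;0 0 0 0"
}}

```text
t: 5.22
eef_pos: [0.5299, 0.2198, 0.0838]
ee_rot: [3.138, -0.002, -1.521]
force: [0.4, -0.3, 0.6]
width: 0.0003
```

```bash
python3 snap.py pics/i2.png 140,130,90,90 195,95,90,90
```

```text
(no output)
```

View pics/i2.png

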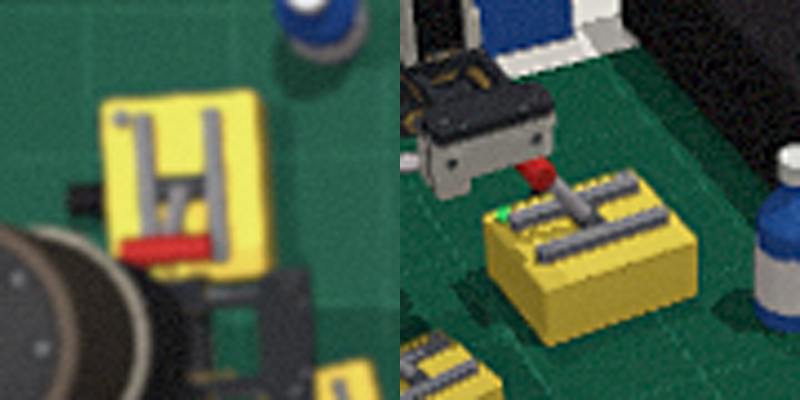

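```bash
python3 - <<'E'
from h import *
for z in (.084,.1,.105,.11,.115,.12): print(z,((proj('side',(.53,.22,z))-(195,95)+.5)*400/90).round(0)+[400,0])
E
```

```text
0.084 [452. 234.]
0.1 [450. 215.]
0.105 [450. 208.]
0.11 [449. 202.]
0.115 [448. 196.]
0.12 [448. 190.]
```

The tip is now at z≈0.115, in front of the handle and below its top. I push along box +x.

Emit:
{"op": "apply_moves", "data": {
  "deltas": "0 -1.5 0 0;0 -1.5 0 0;0 -1 0 0;0 -1 0 0;0 -1 0 0;0 -1 0 0;0 -1 0 0;0 -1 0 0;0 -1 0 0;0 -1 0 0"
}}

```text
t: 6.58
eef_pos: [0.6414, 0.2263, 0.0853]
ee_rot: [3.141, -0.0, -1.521]
force: [-0.4, -0.1, 0.7]
width: 0.0005
```

Emit:
{"op": "apply_moves", "data": {
  "deltas": "0 -1 0 0;0 -1 0 0;0 0 0 0;0 0 0 0;0 0 0 0"
}}

```text
t: 7.2
eef_pos: [0.6575, 0.2269, 0.085]
ee_rot: [3.136, -0.001, -1.521]
force: [-12.4, 0.9, 6.7]
width: 0.0003
```

```bash
python3 snap.py pics/i3.png 140,130,90,90 195,95,90,90
```

```text
(no output)
```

View pics/i3.png

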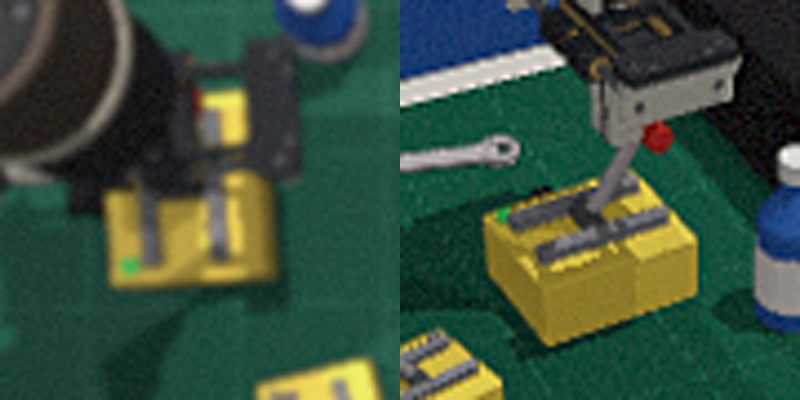

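The toggle is fully over against its stop, with 12 N on the fingers. I back off and look at it later unloaded. Next I travel high to the rod.

Emit:
{"op": "apply_moves", "data": {
  "deltas": "0 2 0 0;0 1 0 0;0 0 -4 0;0 0 -4 0;0 0 -1 0"
}}

```text
t: 7.92
eef_pos: [0.6326, 0.2266, 0.1793]
ee_rot: [-3.136, 0.002, -1.52]
force: [0.9, -0.7, -0.2]
width: 0.0003
```

Emit:
{"op": "apply_moves", "data": {
  "deltas": "4.1 0.8 0 0;4.1 0.8 0 0;4.1 0.8 0 0;4.1 0.8 0 0;4.1 0.8 0 0;4.1 0.8 0 0;4.1 0.8 0 0;4.1 0.8 0 0;4.1 0.8 0 0;4.1 0.9 0 0",
  "gripper": 0
}}

```text
t: 9.18
eef_pos: [0.5701, -0.189, 0.1752]
ee_rot: [3.141, 0.0, -1.521]
force: [0.2, -0.6, 0.4]
width: 0.0437
```

Emit:
{"op": "apply_moves", "data": {
  "deltas": "0 0 0 -0.171;0 0 0 -0.171;0 0 0 -0.171;0 0 0 -0.171;0 0 0 -0.171;0 0 0 -0.171;0 0 0 -0.17;0 0 0 0"
}}

```text
t: 10.18
eef_pos: [0.5704, -0.1877, 0.1752]
ee_rot: [3.142, 0.0, -0.326]
force: [-0.7, 0.0, -0.3]
width: 0.0438
```

```bash
python3 snap.py pics/r1.png 285,130,90,110 225,150,90,110
python3 - <<'E'
from h import *
t=np.load('top.npy');s=np.load('side.npy')
c=lambda im,x,y:cv2.resize(im[y:y+70,x:x+70],(400,400),interpolation=cv2.INTER_CUBIC)
cv2.imwrite('pics/i4.png',np.hstack([c(t,145,140),c(s,205,110)]))
E
```

```text
(no output)
```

View pics/r1.png

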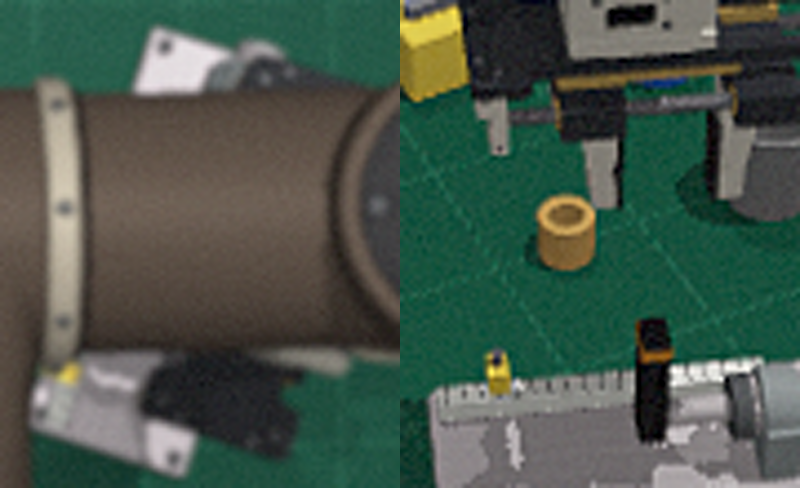

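View pics/i4.png

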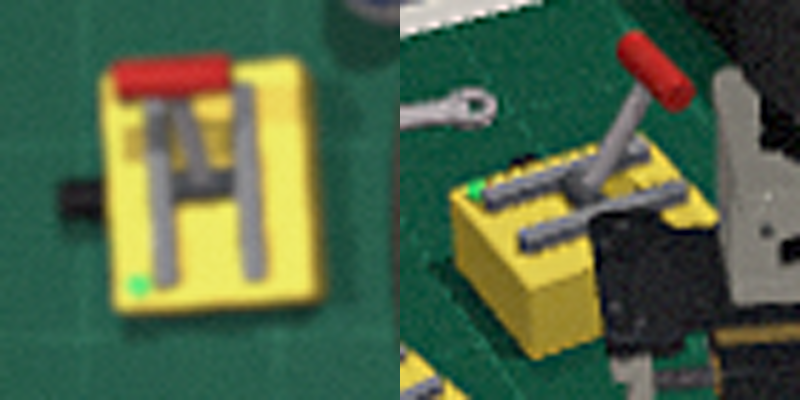

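The isolator is off and the handle rests by the grey lamp. Both jaws show astride the grip's line, so I check their alignment before going down.

```bash
python3 - <<'E'
from h import *
c,s=np.cos(-.326),np.sin(-.326)
f=lambda p:((proj('side',p)-(225,150)+.5)*400/90+[400,0]).round(0)
for z in (.175,.2,.206,.21):
  print(z,[f((.5704+c*d,-.1877+s*d,z)) for d in (-.043,-.022,0,.022,.043)])
for h in (.095,.115): print('grip',f((.567,-.188,h)))
E
```

```text
0.175 [array([580., 253.]), array([621., 249.]), array([664., 245.]), array([706., 242.]), array([747., 238.])]
0.2 [array([581., 216.]), array([622., 213.]), array([665., 209.]), array([709., 205.]), array([750., 202.])]
0.206 [array([581., 207.]), array([622., 204.]), array([666., 200.]), array([709., 196.]), array([750., 193.])]
0.21 [array([581., 201.]), array([622., 198.]), array([666., 194.]), array([709., 190.]), array([751., 187.])]
grip [654. 357.]
grip [655. 331.]
```

Emit:
{"op": "apply_moves", "data": {
  "deltas": "-0.3 0 2 0;0 0 2 0;0 0 2 0;0 0 2 0;0 0 2 0;0 0 1.5 0;0 0 1 0;0 0 0 0"
}}

```text
t: 11.28
eef_pos: [0.5672, -0.1867, 0.05]
ee_rot: [3.141, 0.001, -0.325]
force: [-0.1, 0.3, -0.2]
width: 0.0438
```

```bash
python3 snap.py pics/r2.png 285,130,90,110 225,190,90,110
```

```text
(no output)
```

View pics/r2.png

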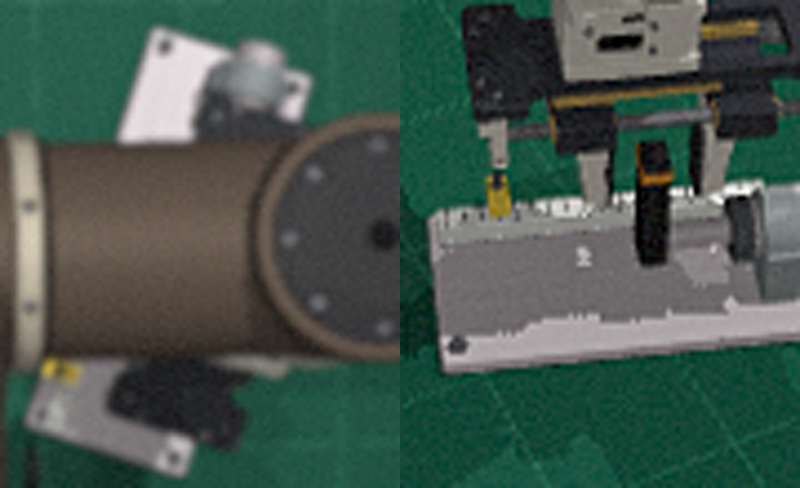

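Both fingers are astride the grip, midpoint (655,~200), with the grip at (656,180). I close them.

Emit:
{"op": "apply_moves", "data": {
  "deltas": "0 0 0 0;0 0 0 0;0 0 0 0;0 0 0 0;0 0 0 0",
  "gripper": 1,
  "squeeze": 45
}}

```text
t: 12.0
eef_pos: [0.5682, -0.1869, 0.0508]
ee_rot: [-3.141, -0.001, -0.325]
force: [1.5, -0.0, 0.5]
width: 0.0157
```

Emit:
{"op": "apply_moves", "data": {
  "deltas": "-1 0 0 0;-1 0 0 0;-1 0 0 0;-1 0 0 0;-1 0 0 0;-1 0 0 0;-1 0 0 0;-0.7 0 0 0;0 0 0 0;0 0 0 0"
}}

```text
t: 13.25
eef_pos: [0.4971, -0.1624, 0.0509]
ee_rot: [-3.141, -0.004, -0.324]
force: [9.2, -5.5, -8.3]
width: 0.0159
```

```bash
python3 snap.py pics/r3.png 275,160,90,90 215,190,90,90
```

```text
(no output)
```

View pics/r3.png

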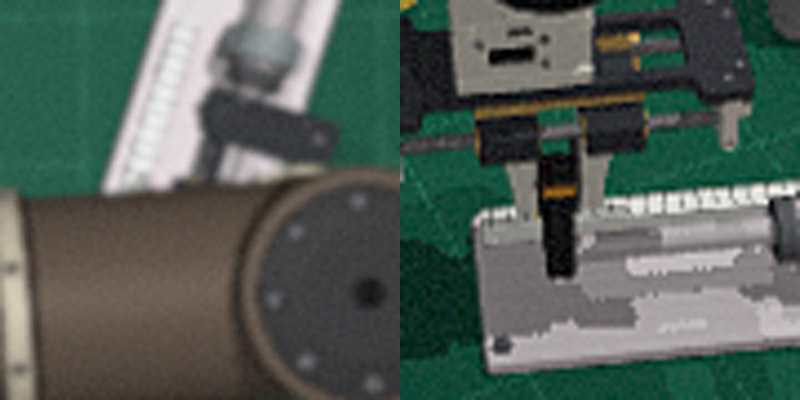

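```bash
python3 - <<'E'
from station import viewer
from h import *
yaw=-.325;c,s=np.cos(yaw),np.sin(yaw);o=np.array([.61433,-.20388])
loc=lambda w:np.array([c*(w[0]-o[0])+s*(w[1]-o[1]),-s*(w[0]-o[0])+c*(w[1]-o[1])])
def soft(im,x0,y0,w,h,fn,z,n):
    r=cv2.GaussianBlur(im.astype(np.float32),(0,0),.5)[y0:y0+h,x0:x0+w]; m=fn(r[...,0],r[...,1],r[...,2]); m=np.clip(m-.25*m.max(),0,None)
    Y,X=np.mgrid[y0:y0+h,x0:x0+w]; uv=((X*m).sum()/m.sum(),(Y*m).sum()/m.sum()); return np.round(uv,2),loc(back(n,uv,z)).round(4)
yel=lambda b,g,r:np.clip(np.minimum(r,g)-b,0,None)
red=lambda b,g,r:np.clip(r-np.maximum(g,b),0,None)
org=lambda b,g,r:np.clip(r-b,0,None)
t0=np.load('t.npy');s0=np.load('s.npy');s1=np.load('side.npy')
old=cv2.resize(cv2.imread('pics/top0.png'),(512,384),interpolation=cv2.INTER_AREA)
for im in(t0,old):
    print('idx',soft(im,291,206,14,13,yel,.037,'top'),'ptr',soft(im,309,186,14,8,red,.038,'top'))
print('idx side',soft(s0,240,227,13,14,yel,.036,'side'))
print('band0',soft(s0,275,222,14,14,org,.102,'side'))
x=int(215+560/4.444);y=int(190+190/4.444);print(x,y)
print('band1',soft(s1,x-7,y-6,14,14,org,.102,'side'))
c2=cv2.resize(s1[215:265,310-0-0-0-0-0-0-0-5-5-5-5-5-5-5-5-5-5-5-5:][:,:] if 0 else s1[220:270,310:370],(800,600)) if 0 else cv2.resize(s1[215:260,310:370],(800,600),interpolation=cv2.INTER_CUBIC)
cv2.imwrite('pics/r3c.png',c2)
E
```

```text
idx (array([298.69, 213.27]), array([-0.1284,  0.0553])) ptr (array([317.38, 190.69]), array([-0.0496,  0.0238]))
idx (array([298.69, 213.28]), array([-0.1284,  0.0553])) ptr (array([317.34, 190.68]), array([-0.0496,  0.024 ]))
idx side (array([246.72, 234.19]), array([-0.1293,  0.0521]))
band0 (array([281.71, 229.32]), array([-0.0508, -0.005 ]))
341 232
band1 (array([343.94, 235.15]), array([ 0.0894, -0.042 ]))
```

```bash
python3 - <<'E'
from h import *
s1=np.load('side.npy');s0=np.load('s.npy')
a=cv2.resize(s1[218:263,312:372],(400,300),interpolation=cv2.INTER_CUBIC)
a=cv2.resize(s1[218:258,230:290],(400,267),interpolation=cv2.INTER_CUBIC); b=cv2.resize(s1[218:258,312:372],(400,267),interpolation=cv2.INTER_CUBIC)
cv2.imwrite('pics/r3d.png',cv2.resize(s1[215:260,225-0:285],(800,600),interpolation=cv2.INTER_CUBIC))
E
```

```bash
python3 - <<'E'
from h import *
yaw=-.325;c,s=np.cos(yaw),np.sin(yaw);o=np.array([.61433,-.20388])
W=lambda x,y,z:np.array([o[0]+c*x-s*y,o[1]+s*x+c*y,z])
f=lambda p:(proj('side',p)-(215,190)+.5)*400/90+[400,0]
for q in (.070,.075,.079): print(q,'ptr tip',f(W(-.05-q,.042,.038)),'idx',f(W(-.05-q,.057,.036)),'grip top',f(W(-.05-q,0,.115)),'foot',f(W(-.05-q,0,.05)))
E
```

```text
0.07 ptr tip [561.33389754 207.54819078] idx [558.4601926  190.87174158] grip top [567.84850861 165.00163293] foot [569.55932973 248.34941125]
0.075 ptr tip [552.55444445 208.37367955] idx [549.77367498 191.68308601] grip top [558.40926844 165.87461685] foot [560.47522497 249.21742013]
0.079 ptr tip [545.52680435 209.03445397] idx [542.82046956 192.33253436] grip top [550.85316155 166.57344003] foot [553.20357428 249.91224451]
```

```bash
cat > m.py <<'E'
from h import *
yaw=-.325;c,s=np.cos(yaw),np.sin(yaw);o=np.array([.61433,-.20388])
loc=lambda w:np.array([c*(w[0]-o[0])+s*(w[1]-o[1]),-s*(w[0]-o[0])+c*(w[1]-o[1])])
def soft(im,x0,y0,w,h,z):
    r=cv2.GaussianBlur(im.astype(np.float32),(0,0),.5)[y0:y0+h,x0:x0+w]; m=np.clip(r[...,2]-r[...,0],0,None); m=np.clip(m-.4*m.max(),0,None)
    Y,X=np.mgrid[y0:y0+h,x0:x0+w]; uv=((X*m).sum()/m.sum(),(Y*m).sum()/m.sum()); return np.round(uv,2),loc(back('side',uv,z)).round(4)
E
python3 - <<'E'
from m import *
s0=np.load('s.npy');s1=np.load('side.npy')
print(soft(s0,275,224,14,11,.102),soft(s1,246,227,10,11,.102))
cv2.imwrite('pics/r3e.png',cv2.resize(s1[215:260,225:285],(800,600),interpolation=cv2.INTER_CUBIC))
E
```

```text
(array([281.94, 229.61]), array([-0.0504, -0.006 ])) (array([250.31, 232.74]), array([-0.1256, -0.0066]))
```

View pics/r3e.png

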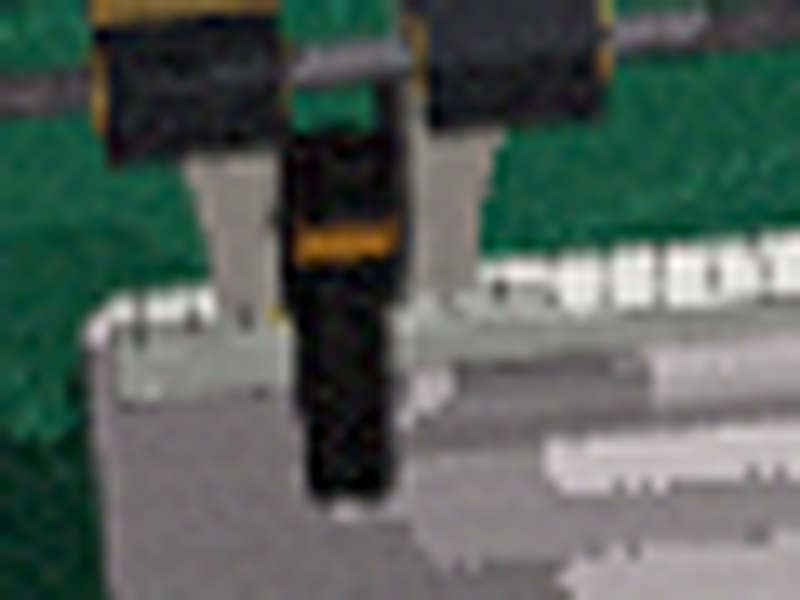

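Both the orange band and the TCP give a pull of 75.2 mm. The index measures 78.8 mm from the pointer's start, so about 3.6 mm remains.

Emit:
{"op": "apply_moves", "data": {
  "deltas": "-0.19 0 0 0;-0.18 0 0 0;0 0 0 0;0 0 0 0;0 0 0 0;0 0 0 0"
}}

```text
t: 14.1
eef_pos: [0.4938, -0.1613, 0.0509]
ee_rot: [-3.141, -0.004, -0.324]
force: [9.3, -5.2, -8.0]
width: 0.0162
```

```bash
python3 snap.py pics/r4.png 275,160,90,90 215,190,90,90; python3 - <<'E'
from m import *
from station import readout
s0=np.load('s.npy');s1=np.load('side.npy')
print(soft(s0,275,224,14,11,.102),soft(s1,244,227,10,11,.102))
st=readout.get_state();p=st['eef_pos'];print(st['t'],np.round(p,4),np.hypot(p[0]-.5682,p[1]+.1869),np.round(st['force'],1),st['width'])
cv2.imwrite('pics/r4e.png',cv2.resize(s1[205:265,215:295],(800,600),interpolation=cv2.INTER_CUBIC))
E
```

```text
(array([281.94, 229.61]), array([-0.0504, -0.006 ])) (array([248.98, 232.77]), array([-0.1287, -0.0063]))
14.2 [ 0.4938 -0.1613  0.0509] 0.07864486912656515 [10.8 -5.4 -9.4] 0.01571181300714986
```

View pics/r4e.png

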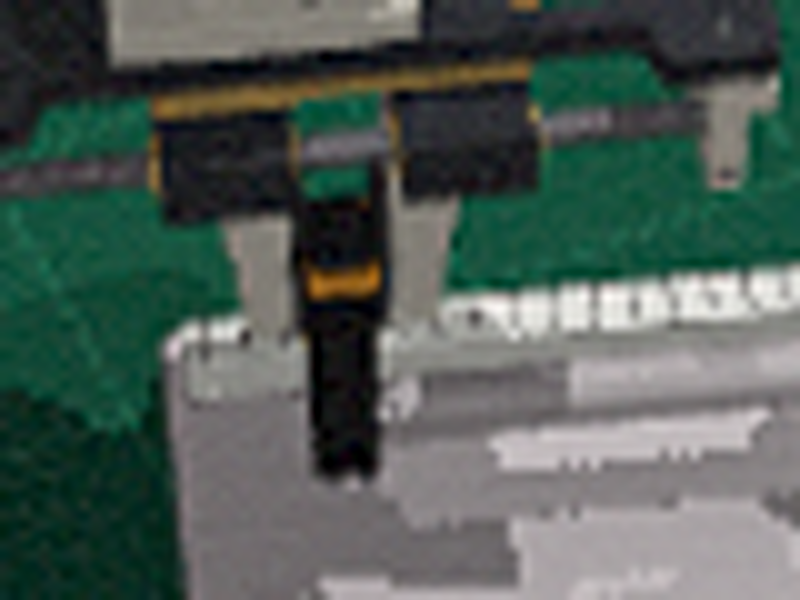

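View pics/r4.png

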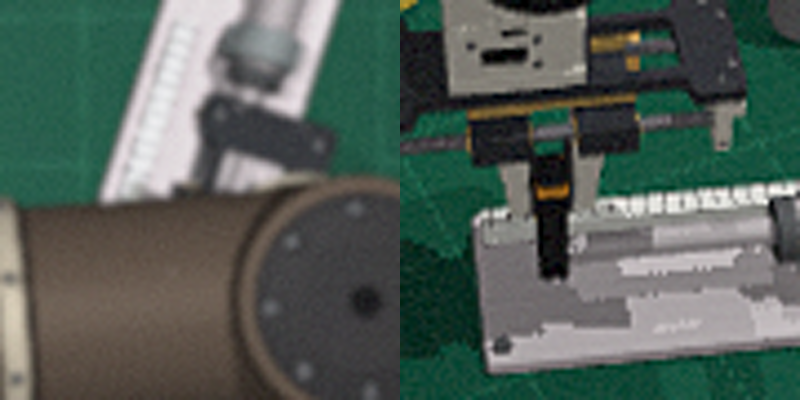

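The rod is at 78.4–78.6 mm and the index at 78.8 mm, so they agree within the measurement error. I make one last check of the isolator and the bystanders in the latest top picture, then hand in.

```bash
python3 -c "
from h import *
cv2.imwrite('pics/fin.png',cv2.resize(np.load('top.npy'),(800,600),interpolation=cv2.INTER_CUBIC))"
```

```text
(no output)
```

View pics/fin.png

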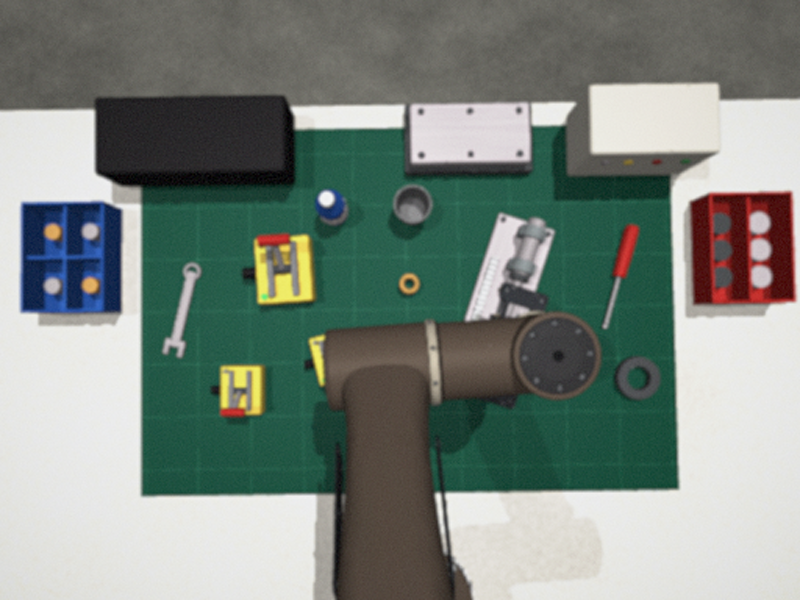

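The picture shows the isolator's handle at the far end (273,240), away from the green lamp (264,297). The loose things that show stand where they were. The arm hides the gauge block and box B's toggle.

```bash
python3 - <<'E'
from station import readout,job
import numpy as np
s=readout.get_state();print(s['t'],np.round(s['eef_pos'],4),s['width'],np.round(s['force'],1))
print(job.job_done())
E
```

```text
14.2 [ 0.4938 -0.1613  0.0509] 0.01571181300714986 [10.8 -5.4 -9.4]
the job is handed in; nothing more can be done
None
```

I threw the largest yellow isolator's toggle fully off. Then I gripped the black grip and pulled the rod out to the yellow index. The job was handed in at about 14 s, with the rod still held at a 45 N squeeze setting and an opening of 15.7 mm.

**Last checks**
- **Isolator:** the last top picture shows the handle resting at the grey-lamp side.
- **Rod:** the pull was 78.6 mm by the TCP and 78.3 mm by the orange band in the side camera. The index measured 78.8 mm from the top camera and 78.9 mm from the side.
- **Surroundings:** every loose thing I could see in that picture was in its starting place.

**What failed or disagreed**
- **First push:** it passed over the handle without touching it. The fingertips are about 31 mm higher than the reported TCP; I corrected for that afterwards.
- **Not seen directly:** at the end, the grip and gripper hid the pointer and almost all of the index. Their match is therefore worked out from displacements, good to about 1 mm. The arm also hid the gauge block and one look-alike's toggle.
- **Vertical force:** about 9 N of vertical force showed at the wrist while holding. I did not look into it.

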